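# Put the salad dressing away in the fridge door

## Task

Put the bottle with the green cap away in the small fridge: pull the fridge door open by its handle, stand the bottle upright in the rack on the inside of the door beside the jar that is already there, setting it down rather than dropping it, and push the door fully shut, home past its catch, without slamming it. Keep the jar standing in the rack and leave everything else on the worktop where it is.

Things in the scene. Friction and masses are not known exactly. Their poses are not given: they have to be found in the camera images.
- handle_mid (a point): Middle of the handle of the small cream fridge (250 wide, 235 deep with door, 248 high): an upright round steel bar, 12 mm thick, 104 mm long (52 mm above and below this point, its top 90 mm under the door's top edge), near the door's free edge. Its centre line is 30 mm off the door's outer face (24 mm free behind it), on two posts 13 mm from its ends. Axes as door_rack.
- door_rack (a point): Centre of the floor of the clear rack inside the door, 50 mm over the worktop; moves with the door. x points into the fridge when shut, y along the door to the hinge, z up. Hinge line: x -46, y +117.5 mm. Door: 42 thick (x -67 to -25), y -124.5 to +125.5, top 188 over this floor. Rack inside: 175 along y, 50 across x, walls 55 high, thin rail over the front wall to 80. Handle: x -97, y -94.5.
- fridge_door (a joint): Opening angle of the fridge door in rad: 0 shut, up to 2.0 open. Hinged at its left edge seen from the front; opening turns it clockwise seen from above; it stays where it is left (slight friction). A sprung roller catch at the free edge holds it shut: about 5 N at the handle pulls it off. In closing, the catch stops the door at about 0.07 rad and takes about 5 N at the free edge to give way.
- dressing_mid (a point): Middle of the bottle to put away (half-way up, 77.5 mm above its base): cream-coloured, dark green screw cap, white label; round, 42 mm diameter up to 112 mm, narrowing to a 31 mm cap, 155 mm high, 0.2 to 0.36 kg. z is its upright axis. Stands on the worktop to the right.
- sauce_mid (a point): Middle of a bottle of the same shape and size, dark brown with a red cap: a bystander that stays on the worktop. The two bottles' places are swapped at random.
- jar_mid (a point): Middle of the jar that already stands loose in the door rack, in its hinge-side half or near its middle (hidden while the door is shut): yellow with a white lid, 46 mm diameter, 70 mm high; origin 35 mm above its base. The room for the bottle is between the jar and the rack's end wall on the handle side (68 mm or more).
- mug: White mug with red handle, 82 mm wide, 92 high; bystander. Origin under its centre.
- jug: Glass measuring jug, 120 mm wide at the rim, 150 high; bystander. Origin under its centre.
- carton: Red carton lying flat, 190 x 125 x 55 mm; bystander. Origin under its centre.
- bowl: Clear mixing bowl, 264 mm wide, 115 high; bystander. Origin under its centre.
- roll: Blue paper roll standing on end, 116 mm wide, 190 high; bystander. Origin under its centre.
- spoon: Wooden spoon lying on the worktop, 270 mm long; bystander. Origin about half-way along it, on the worktop; x points to the bowl of the spoon.

How it is judged:
On the way, in this order (a step that is already met when the one before it is completed fails the run):
1. the fridge door is pulled open (past 0.3 rad) with the gripper at its handle (grasp point within 70 mm of the bar's middle) (value of joint fridge_door above 0.3 rad and distance between the grasp point and handle_mid below 0.07 m), for 0.1 s.
2. the green-capped bottle stands upright on the floor of the door rack, released, while the door is still open (x of dressing_mid in the frame of door_rack between -0.01 and 0.01 m and y of dressing_mid in the frame of door_rack between -0.09 and 0.09 m and z of dressing_mid in the frame of door_rack between 0.068 and 0.085 m and angle between dressing_mid's own z axis and vertical below 0.2 rad and value of joint fridge_door above 0.3 rad and contact force between the fingers and dressing below 0.1 N), for 0.2 s.
At the end, for the whole second after the job is handed in: the fridge door is shut past its catch (below 0.03 rad), with the green-capped bottle and the jar both standing at rest on the floor of the door rack, between its walls and upright within 0.2 rad (value of joint fridge_door below 0.03 rad and x of dressing_mid in the frame of door_rack between -0.01 and 0.01 m and y of dressing_mid in the frame of door_rack between -0.09 and 0.09 m and z of dressing_mid in the frame of door_rack between 0.068 and 0.085 m and angle between each of dressing_mid, jar_mid's own z axis and vertical below 0.2 rad and x of jar_mid in the frame of door_rack between -0.01 and 0.01 m and y of jar_mid in the frame of door_rack between -0.09 and 0.09 m and z of jar_mid in the frame of door_rack between 0.027 and 0.043 m and linear speed of dressing below 0.03 m/s); the robot touches nothing.
It fails at once if the door is slammed (closing faster than 3 rad/s) (velocity of joint fridge_door below -3 rad/s).
It fails at once if the green-capped bottle is dropped (out of the fingers and moving faster than 0.6 m/s) (contact force between the fingers and dressing below 0.05 N and linear speed of dressing above 0.6 m/s).
It fails at once if the jar in the rack is knocked over (leans more than 0.5 rad) (angle between jar_mid's own z axis and vertical above 0.5 rad).
It fails at once if a bystander is disturbed: the red-capped bottle, mug, jug, carton, bowl, paper roll or spoon is moved by more than 30 mm, or that bottle tipped by more than 0.3 rad (distance of any of sauce_mid, mug, jug, carton, bowl, roll, spoon from where it was at the start of the episode above 0.03 m or angle between sauce_mid's own z axis and vertical above 0.3 rad).
It also fails if it takes over 72 s, if anything falls off the work surface, if the arm or the gripper's body presses on something with over 40 N, if the wrist force passes 120 N, or if a joint passes its speed limit or range.

## Robot

A 6-joint arm with a two-finger parallel gripper is mounted at the origin on the work surface. World frame = base frame: x ahead of the robot, y to its left, z up, the work surface at z = 0. Lengths are in m, angles in rad, forces in N, time in s.
With the tool pointing down it reaches from about 0.325 to 0.85 m from the base axis. Payload 15.5 kg.
Tool frame: the origin (TCP) lies midway between the tips of the shut fingers; the grasp point (between the pads) lies 19 mm behind it; y points along the fingers, z is the direction in which the jaws open and shut, and the axes are right-handed (so a half turn about y gives the same grasp; the last joint's range is limited). The gripper opens to 91 mm and grips with 3 to 60 N. Pads are 32 mm wide; open, the fingers measure 118 mm over their backs; the gripper's body (76 mm by 178 mm) begins 60 mm behind the grasp point.
Start: joints at [-1.395, 0.494, 1.345, -0, 1.302, -0.096], TCP at [0.167, -0.602, 0.214] pointing down, gripper open.
Joint ranges: [-2.91, 2.91], [-0.82, 2.16], [0.22, 2.67], [-1.22, 4.37], [0.12, 2.79], [-3.08, 3.08]. Speed limits (rad/s): [1.89, 1.89, 2.57, 3.01, 3.01, 3.01].

## Interface

Orientations are given as a rotation vector (axis times angle).
In Python, from workcell import * gives the robot as it stands. Calls block until the motion is done:
- movep(position, orientation): joint-space move of the TCP to a pose.
- move_straight(position, attitude=None, max_speed=0.15): straight line of the TCP; attitude=None keeps the orientation; max_speed is the mean speed in m/s.
- move_joints(angles): joint-space move.
- grip(opening): opening from 0.0 (shut) to 1.0 (fully open); the grip force is fixed at half the most; returns when the fingers have stopped.
- hold(seconds).
- solve_ik(position, orientation): joint angles nearest the present ones, or None.
- get_obs(): the state.
- snapshot(name): name is "scene" or "side" or "wrist"; returns (picture, depth): 400x640x3 uint8, red, green, blue; 400x640 float32, m along the optical axis (not along the pixel's ray), 0 where there is no reading.
- get_calibration(name): a dict with "fx", "fy", "cx", "cy" (pixels), "dist" ([k1, k2, p1, p2, k3] as OpenCV has them; the pictures are not rectified), "pose" (4x4, takes a point from camera to world coordinates). Camera axes: x right, y down, z forward; pixel columns grow to the right and rows downward; lengths in m; the calibration is good to about 2 mm. A picture is of the moment at which its call begins: read the wrist's pose just before it. get_calibration takes no time and is no camera call; for the wrist camera it gives the pose at the moment of the call.
A pose or a line that the arm cannot do raises PlanningError and nothing moves.
- close_job(): hands the job in, once; it reports no verdict.
Trained networks look in the newest picture that a camera, given by its name, has taken for a name from the list of things; names that differ only in an ending like _2 or _b are one class to them, and where a whole thing is asked for, a point or a joint stands for the part that bears it (a point fixed in the world has none). Each returns a list of dicts, best first, with "conf" (0 to 1); they miss things now and then, are a little off and sometimes report something else, mostly with a low value. They report only what shows in the picture. A call takes as long as a camera call.
- look_for(thing, camera): "position" ([column, row] in pixels, amid what is visible of it).
- cut_out(thing, camera): "mask" (400x640 bool, what is visible of it) and "position" ([column, row] in pixels, amid what is visible of it).
The state is a dict: "time_s": time; "joints": joint angles; "qvel": joint speeds; "effort": joint torques, N m; "position": TCP position; "tcp_rot": TCP orientation; "contact_force": force on the tool from outside, world axes, zero at the start; "ft_torque": the same for the moment, N m; "grip_width": opening from 0.0 (shut) to 1.0 (fully open).
Only numpy, scipy, OpenCV 4.12 (cv2) and the standard library are available. Lean on these libraries where they do the work, as an engineer would, in place of code of your own. Each camera call takes 0.05 s, during which the arm holds its last target. There are 200 camera calls.

## Working session

There is one attempt and no reset: what is moved stays moved. The work goes in short steps, each a Python script; the robot and the scene stay as the last script left them, time stands still between calls to the robot, and variables do not carry over. Pictures are saved under pics/ and viewed, about 8 in all and at most 12, crops included, and the job is handed in when it is done.

```bash
mkdir -p pics; cat > h.py <<'E'
from workcell import *
import numpy as np, cv2
from scipy.spatial.transform import Rotation as R
def cal(n):
    c=get_calibration(n);K=np.array([[c['fx'],0,c['cx']],[0,c['fy'],c['cy']],[0,0,1.]]);return K,np.array(c['dist'],float),np.array(c['pose'])
def cloud(n,d,mask):
    K,D,T=cal(n);v,u=np.nonzero(mask&(d>0));
    if len(u)==0:return np.zeros((0,3))
    p=cv2.undistortPoints(np.stack([u,v],1).astype(float)[:,None],K,D)[:,0];z=d[v,u]
    return np.c_[p*z[:,None],z]@T[:3,:3].T+T[:3,3]
def save(n,img): cv2.imwrite('pics/'+n+'.png',img[:,:,::-1])
E
python3 - <<'E'
from h import *
o=get_obs();print(o['position'],o['tcp_rot'],o['time_s'])
ims=[]
for n in ['scene','side']:
    im,d=snapshot(n);ims.append(im);print(n,cal(n)[2].round(2).tolist())
    np.save(n+'.npy',d)
    for t in ['handle_mid','fridge_door','dressing_mid','sauce_mid','mug','jug','carton','bowl','roll','spoon']:
        r=cut_out(t,n)
        for q in r[:2]:
            P=cloud(n,d,q['mask'])
            if len(P): print(t,round(q['conf'],2),np.round(q['position']),len(P),np.median(P,0).round(3),np.percentile(P,3,axis=0).round(3),np.percentile(P,97,axis=0).round(3))
    save(n,im)
E
```

```text
[ 0.16713561 -0.60183391  0.21332904] [-0.28298819  2.07792217 -2.07535385] 0.0
scene [[-0.84, 0.52, -0.18, 0.79], [0.55, 0.79, -0.27, 0.43], [-0.0, -0.32, -0.95, 1.56], [0.0, 0.0, 0.0, 1.0]]
handle_mid 0.95 [289. 224.] 995 [0.687 0.037 0.233] [ 0.603 -0.064  0.06 ] [0.761 0.135 0.241]
fridge_door 0.85 [290. 219.] 930 [0.685 0.029 0.233] [ 0.611 -0.063  0.059] [0.754 0.135 0.241]
fridge_door 0.19 [388. 257.] 233 [0.408 0.327 0.014] [ 0.292  0.258 -0.   ] [0.49  0.425 0.024]
dressing_mid 0.54 [292. 146.] 181 [ 0.486 -0.288  0.094] [ 0.465 -0.306  0.004] [ 0.5   -0.28   0.155]
sauce_mid 0.75 [289. 176.] 124 [ 0.572 -0.165  0.108] [ 0.559 -0.182  0.021] [ 0.584 -0.157  0.157]
sauce_mid 0.24 [289. 223.] 1021 [0.683 0.029 0.232] [ 0.601 -0.064  0.047] [0.755 0.135 0.241]
mug 0.68 [346. 319.] 387 [0.69  0.438 0.008] [ 0.657  0.402 -0.002] [0.743 0.471 0.092]
mug 0.56 [288. 224.] 1014 [0.687 0.035 0.232] [ 0.612 -0.064  0.051] [0.761 0.135 0.241]
jug 0.97 [238. 138.] 902 [ 0.664 -0.485  0.091] [ 0.594 -0.51   0.008] [ 0.719 -0.396  0.149]
jug 0.57 [386. 254.] 241 [0.414 0.321 0.014] [0.291 
[... 847 characters left out ...]
1 -0.066  0.031] [0.761 0.135 0.242]
dressing_mid 0.51 [294. 130.] 229 [ 0.486 -0.291  0.101] [ 0.466 -0.312  0.01 ] [ 0.501 -0.283  0.157]
sauce_mid 0.45 [288. 166.] 208 [ 0.57  -0.169  0.11 ] [ 0.55  -0.188  0.011] [ 0.587 -0.16   0.158]
mug 0.96 [330. 330.] 437 [0.69  0.439 0.008] [0.656 0.404 0.001] [0.728 0.472 0.093]
jug 0.72 [236. 118.] 1111 [ 0.666 -0.486  0.092] [ 0.594 -0.51   0.004] [ 0.72  -0.398  0.151]
carton 0.75 [319.  99.] 1289 [ 0.322 -0.416  0.055] [ 0.242 -0.522  0.011] [ 0.399 -0.329  0.061]
bowl 0.68 [266.  68.] 2646 [ 0.449 -0.659  0.051] [ 0.343 -0.732  0.001] [ 0.569 -0.495  0.115]
spoon 0.75 [380. 262.] 303 [0.41  0.326 0.015] [0.292 0.257 0.001] [0.493 0.426 0.023]
```

```bash
python3 -c "
import cv2,numpy as np
a=cv2.imread('pics/scene.png');b=cv2.imread('pics/side.png')
cv2.imwrite('pics/both.png',cv2.resize(np.vstack([a,b]),(480,600)))"
```

```text
(no output)
```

View pics/scene.png

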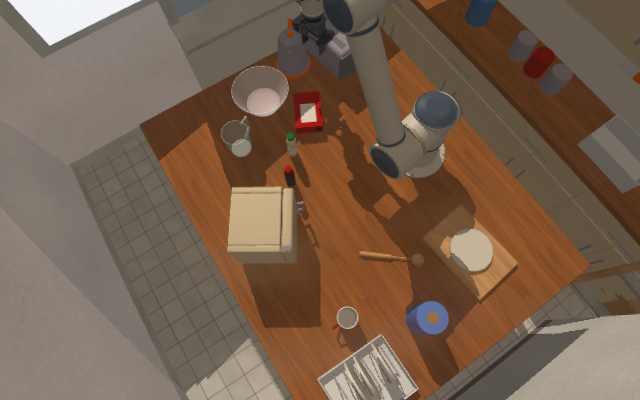

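View pics/side.png

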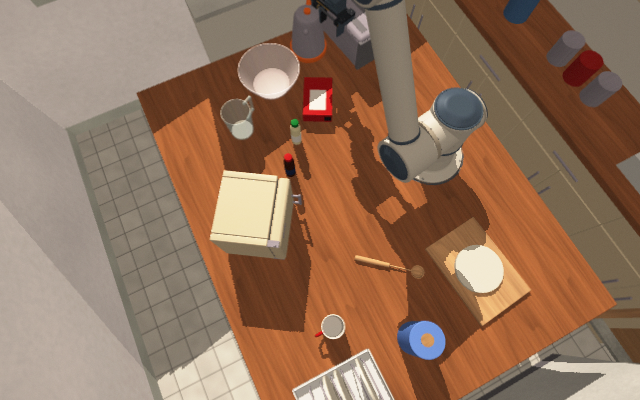

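The scene shows the fridge at (260,225) with its handle at about (300,206), green cap at (290,137) and red cap at (289,170). The side view agrees: handle (297,198), green cap (295,123), red cap (289,158). Next I'll fit the fridge pose, the handle and the bottle axes.

```bash
python3 - <<'E'
from h import *
for n in ['scene','side']:
    d=np.load(n+'.npy');P=cloud(n,d,np.ones_like(d,bool))
    m=(P[:,0]>.5)&(P[:,0]<.9)&(P[:,1]>-.13)&(P[:,1]<.25)
    F=P[m]; T=F[(F[:,2]>.222)&(F[:,2]<.26)]
    r=cv2.minAreaRect(T[:,:2].astype(np.float32));print(n,'rect',r,cv2.boxPoints(r).round(3).tolist(),np.percentile(T[:,2],[5,50,95]))
    for lab,c in [('green',(.485,-.295)),('red',(.57,-.17))]:
        q=P[np.hypot(P[:,0]-c[0],P[:,1]-c[1])<.045]
        cap=q[(q[:,2]>.145)&(q[:,2]<.17)]; print(lab,len(cap),cap.mean(0).round(4),cap.min(0).round(3),cap.max(0).round(3))
    im=cv2.imread('pics/%s.png'%n)
    # handle
    # fridge front normal
    b=cv2.boxPoints(r);h=F[(F[:,2]>.07)&(F[:,2]<.16)&(F[:,0]<.64)&(F[:,1]<.03)]
    print(len(h));print(h[np.argsort(h[:,0])][:40].round(3).tolist())
a=cv2.imread('pics/scene.png')[170:280,220:320];cv2.imwrite('pics/c.png',cv2.resize(a,None,fx=5,fy=5,interpolation=2))
E
```

```text
scene rect ((0.7690678834915161, -0.025694161653518677), (0.24941563606262207, 0.23553965985774994), 57.79059982299805) [[0.6029999852180481, -0.06800000369548798], [0.8019999861717224, -0.1940000057220459], [0.9350000023841858, 0.017000000923871994], [0.7360000014305115, 0.14300000667572021]] [0.23220583 0.24607585 0.25131815]
green 41 [ 0.4806 -0.3015  0.1529] [ 0.468 -0.318  0.145] [ 0.494 -0.286  0.161]
red 43 [ 0.5671 -0.1775  0.1538] [ 0.552 -0.195  0.146] [ 0.58  -0.162  0.163]
61
[[0.59, -0.021, 0.141], [0.591, -0.019, 0.134], [0.592, -0.019, 0.124], [0.592, -0.024, 0.148], [0.593, -0.019, 0.113], [0.593, -0.02, 0.097], [0.593, -0.022, 0.142], [0.595, -0.019, 0.076], [0.595, -0.017, 0.094], [0.595, -0.027, 0.147], [0.596, -0.019, 0.142], [0.596, -0.019, 0.131], [0.597, -0.018, 0.121], [0.597, -0.023, 0.147], [0.598, -0.019, 0.107], [0.598, -0.02, 0.091], [0.599, -0.02, 0.079], [0.599, -0.021, 0.142], [0.599, -0.024, 0.111], [0.599, -0.028, 0.138], [0.6, -0.025, 0.095], [0.6, -0.021, 0.132], [0.601, -0.026, 0.134], [0.603, -0.03, 0.139], [0.605, -0.026, 0.139], [0.605, -0.034,
[... 1067 characters left out ...]
 [0.595, -0.03, 0.147], [0.595, -0.022, 0.147], [0.596, -0.022, 0.136], [0.596, -0.019, 0.072], [0.596, -0.022, 0.126], [0.597, -0.027, 0.147], [0.597, -0.023, 0.1], [0.597, -0.02, 0.12], [0.598, -0.022, 0.093], [0.598, -0.023, 0.077], [0.598, -0.024, 0.145], [0.599, -0.024, 0.136], [0.599, -0.024, 0.124], [0.599, -0.026, 0.107], [0.6, -0.029, 0.146], [0.6, -0.026, 0.083], [0.6, -0.024, 0.1], [0.601, -0.027, 0.14], [0.601, -0.026, 0.074], [0.602, -0.026, 0.135], [0.603, -0.033, 0.14], [0.604, -0.029, 0.14], [0.605, -0.029, 0.13], [0.606, -0.034, 0.14], [0.607, -0.033, 0.134], [0.609, -0.036, 0.14], [0.61, -0.058, 0.151], [0.611, -0.033, 0.137], [0.612, -0.055, 0.149], [0.612, -0.038, 0.139]]
```

View pics/c.png

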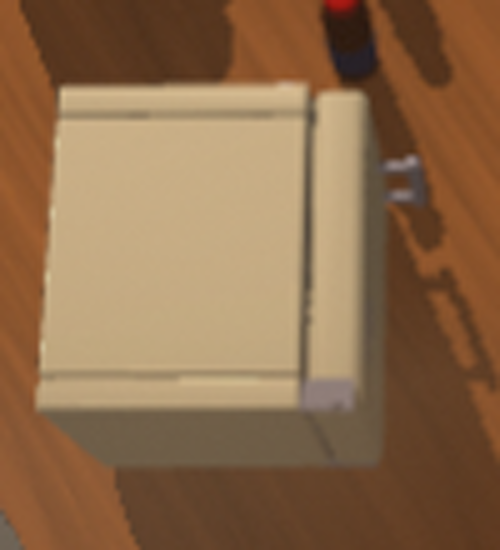

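```bash
cat >> h.py <<'E'
YF=np.deg2rad(-32.4)
def rz(a): return np.array([[np.cos(a),-np.sin(a)],[np.sin(a),np.cos(a)]])
C0=np.array([.603,-.068])               # outer free-edge corner, shut
RK=C0-rz(YF)@np.array([-.067,-.1245])   # rack centre, shut
HG=RK+rz(YF)@np.array([-.046,.1175])    # hinge
def door(th,x,y):                       # door_rack frame xy -> world xy
    return HG+rz(YF-th)@(np.array([x,y])-np.array([-.046,.1175]))
def att(yaw,tilt,flip=1):               # approach: heading yaw, tilt below horizontal; jaws horizontal
    a=np.array([np.cos(yaw)*np.cos(tilt),np.sin(yaw)*np.cos(tilt),-np.sin(tilt)])
    z=flip*np.array([-np.sin(yaw),np.cos(yaw),0]); M=np.c_[np.cross(a,z),a,z]
    return M
def rv(M): return R.from_matrix(M).as_rotvec()
def tcp(p,M,ahead=.019): return np.asarray(p)+M[:,1]*ahead   # TCP when point p is `ahead` behind it
E
python3 - <<'E'
from h import *
print('rack',RK,'hinge',HG,'handle',door(0,-.097,-.0945))
for tilt in (20,35,45,60):
  for fl in (1,-1):
    for k in (0.,.5,1.):
      s=''
      for th in np.arange(0,1.5,.2):
        M=att(YF-k*th,np.deg2rad(tilt),fl);q=solve_ik(tcp([*door(th,-.097,-.0945),.11],M,.014),rv(M))
        s+='.' if q is None else 'Y'
        if q is not None and th==0: q0=np.round(q,2)
      M=att(YF,np.deg2rad(tilt),fl);a=solve_ik(tcp([*door(0,-.17,-.0945),.11],M,.014),rv(M))
      print(tilt,fl,k,s,a is not None, q0 if 'Y' in s else '')
for th in (1.0,1.2,1.4,1.57):
  for fl in (1,-1):
    M=att(YF-th,np.pi/2,fl);q=solve_ik([*door(th,0,-.05),.2],rv(M));print('place',th,fl,q is not None and np.round(q,2))
for tilt in (35,50,65):
  for k in (.3,.6,1):
    s=''
    for th in np.arange(0,1.5,.2):
      s+=''.join('Y' if solve_ik([*door(th,-.067,-.06),.19],rv(att(YF-k*th,np.deg2rad(tilt),f))) is not None else '.' for f in (1,-1))+' '
    print('push',tilt,k,s)
for y in np.arange(-180,180,30):
  print(y,[solve_ik([.4806,-.302,z],rv(att(np.deg2rad(y),np.pi/2))) is not None for z in (.126,.25,.36)],end=' ')
E
```

```text
rack [0.72628041 0.00121843] hinge [0.75040097 0.125075  ] handle [ 0.59374497 -0.02659536]
20 1 0.0 YYYY.... True [0.25 0.95 2.24 3.94 1.25 1.6 ]
20 1 0.5 YY...YYY True [0.25 0.95 2.24 3.94 1.25 1.6 ]
20 1 1.0 Y..YYYYY True [0.25 0.95 2.24 3.94 1.25 1.6 ]
20 -1 0.0 YYYY.... True [ 0.25  0.95  2.24  3.94  1.25 -1.54]
20 -1 0.5 YY...YYY True [ 0.25  0.95  2.24  3.94  1.25 -1.54]
20 -1 1.0 Y..YYYYY True [ 0.25  0.95  2.24  3.94  1.25 -1.54]
35 1 0.0 YYY..... True [0.17 0.72 2.17 4.03 0.78 1.33]
35 1 0.5 YY..YYYY True [0.17 0.72 2.17 4.03 0.78 1.33]
35 1 1.0 Y..YYYYY True [0.17 0.72 2.17 4.03 0.78 1.33]
35 -1 0.0 YYY..... True [ 0.17  0.72  2.17  4.03  0.78 -1.81]
35 -1 0.5 YY..YYYY True [ 0.17  0.72  2.17  4.03  0.78 -1.81]
35 -1 1.0 Y..YYYYY True [ 0.17  0.72  2.17  4.03  0.78 -1.81]
45 1 0.0 YY.....Y True [0.11 0.61 2.09 4.3  0.5  0.98]
45 1 0.5 Y..YYYYY True [0.11 0.61 2.09 4.3  0.5  0.98]
45 1 1.0 Y.YYYYYY True [0.11 0.61 2.09 4.3  0.5  0.98]
45 -1 0.0 YY.....Y True [ 0.11  0.61  2.09  4.3   0.5  -2.17]
45 -1 0.5 Y..YYYYY True [ 0.11  0.61  2.09  4.3   0.5  -2.17]
45 -1 1.0 Y.YYYYY
[... 676 characters left out ...]
ce 1.57 1 [ 0.19  0.49  1.4  -0.    1.25  0.76]
place 1.57 -1 [ 0.19  0.49  1.4   0.    1.25 -2.38]
push 35 0.3 .. .. .. .. .. YY YY YY 
push 35 0.6 .. .. .. YY YY YY YY YY 
push 35 1 .. .. YY YY YY YY YY YY 
push 50 0.3 YY YY YY YY YY YY YY YY 
push 50 0.6 YY YY YY YY YY YY YY YY 
push 50 1 YY YY YY YY YY YY YY YY 
push 65 0.3 YY YY YY YY YY Y. Y. YY 
push 65 0.6 YY YY YY YY Y. YY YY YY 
push 65 1 YY YY YY YY YY YY YY YY 
-180 [True, True, True] -150 [True, True, True] -120 [True, True, True] -90 [True, True, True] -60 [True, True, True] -30 [True, True, True] 0 [True, True, True] 30 [True, True, True] 60 [True, True, True] 90 [True, True, True] 120 [True, True, True] 150 [True, True, True]
```

```bash
python3 - <<'E'
from h import *
for tilt in (55,60,68):
 for k in (.4,.7,1.):
  qs=[]
  for th in np.arange(0,1.45,.1):
    M=att(YF-k*th,np.deg2rad(tilt));q=solve_ik(tcp([*door(th,-.097,-.0945),.115],M,.014),rv(M));qs.append([np.nan]*6 if q is None else q)
  qs=np.array(qs);print(tilt,k,np.abs(np.diff(qs,axis=0)).max(1).round(2), 'q5',qs[:,4].min().round(2))
o=get_obs();M=att(YF,np.deg2rad(60))
pre=tcp([*door(0,-.097,-.0945),.115],M,.014)-.09*M[:,1]
print('pre',pre,solve_ik(pre,rv(M)),solve_ik(pre+[-.05,0,.2],rv(M)))
E
```

```text
55 0.4 [ nan  nan 0.06 0.06 0.06 0.06 0.06 0.06 0.06 0.06 0.06 0.07 0.07 0.08] q5 nan
55 0.7 [ nan 0.08 0.08 0.08 0.08 0.08 0.08 0.08 0.08 0.08 0.08 0.08 0.09 0.09] q5 nan
55 1.0 [ nan 0.1  0.1  0.1  0.1  0.1  0.1  0.1  0.1  0.09 0.09 0.09 0.1  0.1 ] q5 nan
60 0.4 [0.12 0.1  0.08 0.07 0.06 0.06 0.06 0.06 0.06 0.06 0.06 0.07 0.07 0.07] q5 0.37
60 0.7 [0.15 0.12 0.1  0.08 0.08 0.08 0.08 0.08 0.08 0.08 0.08 0.08 0.08 0.09] q5 0.37
60 1.0 [0.17 0.13 0.11 0.09 0.09 0.09 0.09 0.09 0.09 0.09 0.09 0.09 0.09 0.09] q5 0.37
68 0.4 [0.12 0.12 0.11 0.1  0.09 0.08 0.07 0.06 0.06 0.05 0.05 0.06 0.06 0.07] q5 0.51
68 0.7 [0.16 0.15 0.14 0.12 0.11 0.1  0.09 0.08 0.07 0.07 0.07 0.07 0.07 0.08] q5 0.51
68 1.0 [0.21 0.18 0.16 0.14 0.13 0.11 0.1  0.1  0.09 0.09 0.08 0.08 0.08 0.08] q5 0.51
pre [ 0.5616605  -0.00623394  0.18081793] [ 0.06895157  0.33244157  1.92330332 -0.61908381  0.53601654 -0.45374494] [ 0.07830528  0.00484601  1.69711032 -0.35633232  1.03591341 -0.80697515]
```

```bash
python3 - <<'E'
from h import *
o=get_obs();p=np.array(o['position']);move_straight(p+[0,0,.22],max_speed=.3)
M=att(YF,np.deg2rad(60));pre=tcp([*door(0,-.097,-.0945),.115],M,.014)-.09*M[:,1]
movep(pre+[-.05,0,.2],rv(M));grip(.6);movep(pre,rv(M))
print(get_obs()['time_s'],get_obs()['position'],pre,get_obs()['contact_force'])
im,d=snapshot('wrist');save('w1',im)
for q in cut_out('handle_mid','wrist')[:1]: print(q['conf'],q['position'])
P=cloud('wrist',d,d>0)
Q=(P[:,:2]-RK)@rz(YF);m=(Q[:,0]<-.075)&(Q[:,0]>-.125)&(abs(Q[:,1]+.0945)<.06)&(P[:,2]>.05)&(P[:,2]<.15)
print(m.sum());m.any() and print(np.percentile(np.c_[Q,P[:,2]][m],[2,50,98],axis=0).round(4))
f=(Q[:,0]<-.05)&(Q[:,0]>-.085)&(abs(Q[:,1])<.1)&(P[:,2]>.05)&(P[:,2]<.2)
f.any() and print('face x',np.median(Q[f,0]))
E
```

```text
5.9833 [ 0.56227329 -0.00631022  0.18184991] [ 0.5616605  -0.00623394  0.18081793] [ 0.68216378 -0.01744725  0.0371368 ]
0.96 [387.1, 215.4]
1489
[[-0.1028 -0.1007  0.0535]
 [-0.1011 -0.0952  0.1145]
 [-0.0778 -0.0894  0.1481]]
face x -0.06551375212824462
```

View pics/w1.png

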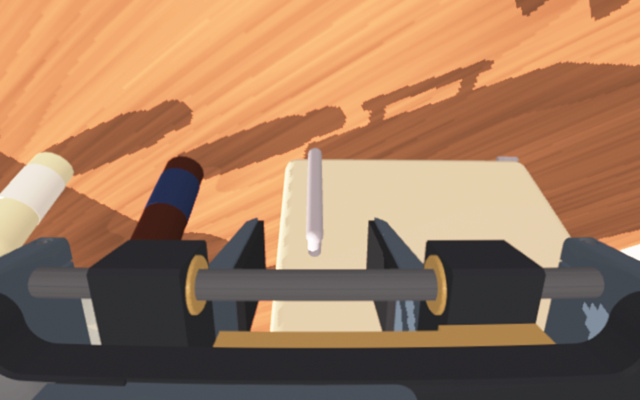

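The wrist view shows the bar (314,150–250) between the fingers (262 and 375). The measured bar lies within about 1 mm of the model, so I'll grasp it and pull the door open.

```bash
python3 - <<'E'
from h import *
T=np.deg2rad(60);M=att(YF,T);h=lambda th,M:tcp([*door(th,-.097,-.0945),.115],M,.014)
move_straight(h(0,M),rv(M),max_speed=.1);print(get_obs()['contact_force']);grip(0.0);o=get_obs();print('w',o['grip_width'],o['contact_force'],o['time_s'])
for th in np.arange(.05,1.31,.05):
    M=att(YF-th,T);move_straight(h(th,M),rv(M),max_speed=.08)
    o=get_obs();f=np.linalg.norm(o['contact_force'])
    if int(round(th*20))%4==1: print(round(th,2),o['contact_force'].round(1) if hasattr(o['contact_force'],'round') else o['contact_force'],o['grip_width'],o['time_s'])
    if f>50: print('force',f);break
E
```

```text
[-0.66862957  0.18829068 -0.18537976]
w 0.12404857038678602 [-3.83739715 -3.74357383  4.53777201] 7.8667
0.05 [-8.  -1.   7.5] 0.12425402176871109 8.15
0.25 [-4.  -2.4  5.3] 0.12047871829117986 9.2833
0.45 [-1.6 -0.7  3.9] 0.12353548527048104 10.4167
0.65 [ 7.5  1.4 -2.3] 0.12470888415439713 11.55
0.85 [ 9.2 -0.1 -2.5] 0.12163586130179838 12.6833
1.05 [ 8.4 -1.5 -0.5] 0.12488693994735527 13.8167
1.25 [ 7. -3.  1.] 0.1269815931187737 14.95
```

```bash
python3 - <<'E'
from h import *
T=np.deg2rad(60);grip(.6);o=get_obs();p=np.array(o['position']);M=att(YF-1.3,T)
move_straight(p-.1*M[:,1],max_speed=.2);move_straight(p-.1*M[:,1]+[-.02,0,.2],max_speed=.3)
D=att(np.deg2rad(-120),np.pi/2)
movep([.4806,-.302,.36],rv(D));grip(1.0)
print(get_obs()['time_s'],get_obs()['joints'])
for n in ('scene','side'):
    im,d=snapshot(n);save(n+'2',im);np.save(n+'2.npy',d)
    for t in ('jar_mid','door_rack'):
        for q in cut_out(t,n)[:2]:
            P=cloud(n,d,q['mask']); print(n,t,round(q['conf'],2),q['position'],len(P) and np.median(P,0).round(3),np.percentile(P,[5,95],axis=0).round(3).tolist())
    P=cloud(n,d,d>0)
    m=(P[:,2]>.222)&(P[:,2]<.243)&(np.hypot(*(P[:,:2]-HG).T)<.27)
    V=P[m];rel=(V[:,:2]-RK)@rz(YF);V=V[rel[:,0]<-.07]
    r=cv2.minAreaRect(V[:,:2].astype(np.float32));print(r,cv2.boxPoints(r).round(3).tolist())
    a=np.vstack([door(1.3,-.067,-.1245),door(1.3,-.025,-.1245)]);print('model corners',a.round(3).tolist())
im=cv2.imread('pics/scene2.png')[160:300,230:390];cv2.imwrite('pics/c2.png',cv2.resize(im,None,fx=4,fy=4,interpolation=2))
im,d=snapshot('wrist');save('w2',im);np.save('w2.npy',d);P=cloud('wrist',d,d>0)
q=P[(np.hypot(P[:,0]-.4806,P[:,1]+.302)<.04)&(P[:,2]>.14)&(P[:,2]<.17)];print('cap',len(q),q.mean(0),q.min(0),q.max(0))
E
```

```text
20.3417 [-6.66227967e-01  3.04105716e-01  1.25489288e+00  1.90064031e-05
  1.58259692e+00 -1.42609326e-01]
scene door_rack 0.85 [319.5, 242.9] [0.632 0.162 0.222] [[0.538, 0.092, 0.049], [0.74, 0.208, 0.239]]
((0.6243641972541809, 0.15547916293144226), (0.06932344287633896, 0.21973192691802979), 76.03816223144531) [[0.5090000033378601, 0.14800000190734863], [0.7229999899864197, 0.0949999988079071], [0.7390000224113464, 0.16300000250339508], [0.5260000228881836, 0.2160000056028366]]
model corners [[0.525, 0.215], [0.513, 0.175]]
side door_rack 0.67 [314.5, 240.3] [0.631 0.16  0.221] [[0.538, 0.085, 0.049], [0.741, 0.208, 0.24]]
side door_rack 0.31 [331.6, 329.6] [0.693 0.439 0.009] [[0.657, 0.405, 0.002], [0.739, 0.471, 0.094]]
((0.6244259476661682, 0.15976324677467346), (0.04883622005581856, 0.2180078625679016), 73.40717315673828) [[0.5130000114440918, 0.16699999570846558], [0.722000002861023, 0.10499999672174454], [0.7360000014305115, 0.15199999511241913], [0.5270000100135803, 0.21400000154972076]]
model corners [[0.525, 0.215], [0.513, 0.175]]
cap 608 [ 0.47983795 -0.30450246  0.15437103] [ 0.46432695 -0.32033522  0.14058051] [ 0.49442526 -0.29017499  0.15725113]
```

View pics/c2.png

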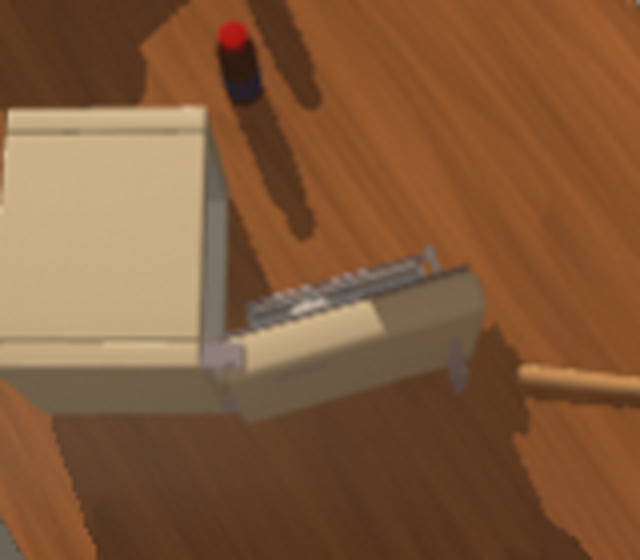

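Door is at about 1.3 rad and matches the model. The jar's lid shows at crop (310,305), in the hinge half, so the handle side of the rack is free. Now the bottle.

```bash
python3 - <<'E'
from h import *
D=att(np.deg2rad(-120),np.pi/2);g=np.array([.480,-.3037])
move_straight([*g,.20],rv(D),max_speed=.2);move_straight([*g,.126],max_speed=.08)
print(get_obs()['contact_force']);grip(0.0);o=get_obs();print('w mm',o['grip_width']*91,o['contact_force'],o['position'])
move_straight([*g,.16],max_speed=.08);o=get_obs();print('w',o['grip_width']*91,o['contact_force'])
move_straight([*g,.42],max_speed=.2)
th=1.3;E=att(YF-th,np.pi/2);h=door(th,0,-.054);print(solve_ik([*h,.42],rv(E)))
movep([*h,.42],rv(E));o=get_obs();print(o['position'],h,o['time_s'],o['grip_width']*91)
im,d=snapshot('wrist');save('w3',im);np.save('w3.npy',d);np.save('w3T.npy',cal('wrist')[2])
P=cloud('wrist',d,d>0);Q=(P[:,:2]-HG)@rz(YF-th)+[-.046,.1175]
t=(P[:,2]>.228)&(P[:,2]<.248)&(abs(Q[:,0]+.046)<.04);print('doortop',t.sum(),np.percentile(np.c_[Q,P[:,2]][t],[1,50,99],axis=0).round(4).tolist() if t.any() else '')
b=np.c_[Q,P[:,2]];m=(b[:,2]<.228)&(b[:,2]>.04)&(abs(b[:,0])<.04)&(abs(b[:,1])<.1);print(m.sum())
np.save('b.npy',b)
if t.any():
  for y0 in np.arange(-.12,.12,.03):
    s=t&(abs(Q[:,1]-y0)<.01)
    if s.sum()>10: print(round(y0,2),np.percentile(Q[s,0],[2,98]).round(4))
E
```

```text
[ 0.20417562  0.51448635 -0.41792308]
w mm 30.422190514217796 [-0.17764472  1.41370105 -0.07975173] [ 0.47997109 -0.30366853  0.12593902]
w 30.302388494978974 [-0.17882173  0.54831026 -2.25571629]
[ 1.22977844e-01  3.16662667e-01  1.08387871e+00 -4.44089210e-16
  1.74105128e+00  4.17668195e-01]
[0.57310844 0.12988329 0.41997192] [0.57293357 0.13086903] 27.325 30.636782417377557
doortop 12601 [[-0.0647, -0.1174, 0.2288], [-0.0395, 0.0226, 0.2376], [-0.008, 0.242, 0.2479]]
2894
-0.12 [-0.064  -0.0201]
-0.09 [-0.0645 -0.0193]
-0.06 [-0.0643 -0.0191]
-0.03 [-0.0643 -0.019 ]
0.0 [-0.0643 -0.0192]
0.03 [-0.0643 -0.0191]
0.06 [-0.0644 -0.0191]
0.09 [-0.0646 -0.0191]
```

View pics/w3.png

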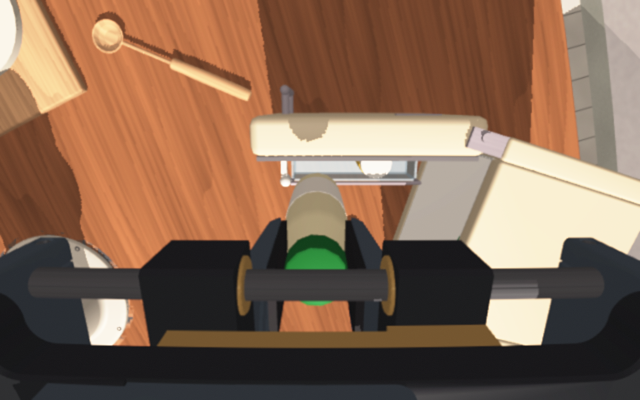

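```bash
python3 - <<'E'
import numpy as np
b=np.load('b.npy')
t=(b[:,2]>.235)&(b[:,2]<.24)&(abs(b[:,1])<.09)&(b[:,0]<0);print('top',np.percentile(b[t,0],[1,50,99]).round(4))
m=(abs(b[:,1])<.1)&(b[:,0]>-.02)&(b[:,0]<.05)
for lo in np.arange(.05,.24,.01):
    s=m&(b[:,2]>=lo)&(b[:,2]<lo+.01)
    if s.sum()>5: print(round(lo,2),s.sum(),np.percentile(b[s,0],[2,50,98]).round(4),np.percentile(b[s,1],[2,50,98]).round(4))
l=m&(b[:,2]>.112)&(b[:,2]<.125)&(b[:,0]<.02)&(b[:,1]>-.01);print('lid',b[l].mean(0),b[l].min(0),b[l].max(0))
e=(abs(b[:,1])<.12)&(b[:,0]>-.03)&(b[:,0]<.05)&(b[:,2]>.12)&(b[:,2]<.145)
for y0 in np.arange(-.1,.1,.02):
    s=e&(abs(b[:,1]-y0)<.01);s.any() and print('rail',round(y0,2),s.sum(),np.percentile(b[s],[5,50,95],axis=0)[:,[0,2]].round(3).tolist())
E
```

```text
top [-0.0624 -0.0447 -0.0268]
0.05 574 [0.0096 0.0193 0.0269] [-0.085  -0.0225  0.0894]
0.06 101 [0.0084 0.0266 0.0271] [-0.0859  0.0051  0.0898]
0.07 122 [0.0066 0.0266 0.027 ] [-0.0833  0.0127  0.0899]
0.08 173 [0.0054 0.0265 0.027 ] [-0.0861  0.0116  0.0899]
0.09 123 [0.0048 0.0265 0.0269] [-0.082   0.0536  0.0899]
0.1 382 [0.0023 0.0268 0.0295] [-0.0888  0.0248  0.0921]
0.11 251 [-0.0007  0.0092  0.026 ] [0.0085 0.0295 0.0518]
0.12 466 [-0.0008  0.0258  0.0301] [-0.0849  0.0307  0.0893]
0.13 104 [0.0255 0.0281 0.0298] [-0.086   0.0243  0.0896]
0.2 29 [-0.0137 -0.0042  0.0058] [-0.0921 -0.087  -0.0828]
0.21 159 [-0.0147  0.0029  0.0117] [-0.0935 -0.0892 -0.0836]
0.23 291 [-0.02   -0.019  -0.0187] [-0.0935  0.0071  0.0954]
lid [0.00820208 0.02996479 0.11984427] [-0.00094492  0.00851121  0.11250952] [0.01929345 0.05179866 0.12252963]
rail -0.08 28 [[0.026, 0.127], [0.027, 0.129], [0.03, 0.131]]
rail -0.02 48 [[0.026, 0.128], [0.027, 0.13], [0.03, 0.132]]
rail 0.0 60 [[0.025, 0.127], [0.027, 0.13], [0.03, 0.131]]
rail 0.02 149 [[0.001, 0.12], [0.015, 0.121], [0.03, 0.131]]
rail 0.04 156 [[0.001, 0.12], [0.015, 0.121], [0.03, 0.13]]
rail 0.06 61 [[0.005, 0.12], [0.027, 0.129], [0.03, 0.131]]
rail 0.08 59 [[0.026, 0.127], [0.027, 0.13], [0.03, 0.131]]
```

```bash
python3 - <<'E'
from h import *
b=np.load('b.npy');o=get_obs();th=1.3
f=lambda p:(np.array(p[:2])-HG)@rz(YF-th)+[-.046,.1175]
print('tcp door frame',f(o['position']),o['contact_force'])
near=np.hypot(b[:,0]-0,b[:,1]+.054)<.05
for lo in np.arange(.29,.46,.01):
    s=near&(b[:,2]>=lo)&(b[:,2]<lo+.01)
    if s.sum()>10: print(round(lo,2),s.sum(),np.percentile(b[s,0],[1,50,99]).round(4),np.percentile(b[s,1],[1,50,99]).round(4))
E
```

```text
tcp door frame [ 0.0009807  -0.05345467] [-0.16882147 -0.09461306 -2.13315952]
0.29 29 [-0.0175 -0.0157 -0.0047] [-0.0711 -0.054  -0.0341]
0.3 91 [-0.0179 -0.0157 -0.0062] [-0.0719 -0.0531 -0.0357]
0.31 67 [-0.0181 -0.0163 -0.0054] [-0.071  -0.0539 -0.0339]
0.32 99 [-0.0182 -0.016  -0.0067] [-0.0718 -0.0531 -0.0355]
0.33 127 [-0.0182 -0.0164 -0.0042] [-0.0731 -0.0532 -0.0341]
0.34 138 [-0.0182 -0.0164 -0.0063] [-0.072  -0.0532 -0.0347]
0.35 158 [-0.0183 -0.0161 -0.0041] [-0.0729 -0.0532 -0.0342]
0.36 243 [-0.0182 -0.0154 -0.0018] [-0.0736 -0.0532 -0.0334]
0.37 192 [-0.0179 -0.0157 -0.0049] [-0.0717 -0.0535 -0.0344]
0.38 230 [-0.018  -0.0159 -0.0053] [-0.0719 -0.0532 -0.0346]
0.39 247 [-0.0179 -0.0161 -0.007 ] [-0.0712 -0.0532 -0.036 ]
0.4 370 [-0.018  -0.0157 -0.009 ] [-0.0697 -0.0538 -0.0375]
0.41 772 [-0.0167 -0.0127 -0.0037] [-0.0692 -0.0538 -0.0379]
0.42 867 [-0.0169 -0.0102  0.0011] [-0.0758 -0.0533 -0.0311]
0.43 690 [-0.017  -0.0119  0.0007] [-0.0775 -0.0533 -0.0295]
0.44 1996 [-0.017  -0.0082  0.0172] [-0.0776 -0.0537 -0.0294]
0.45 720 [-0.0171 -0.0154  0.0162] [-0.0794 -0.0537 -0.0277]
0.46 793 [-0.0172 -0.0161  0.0158] [-0.0796 -0.0384 -0.0273]
```

```bash
python3 - <<'E'
from h import *
th=1.3;E=rv(att(YF-th,np.pi/2))
f=lambda p:(np.array(p[:2])-HG)@rz(YF-th)+[-.046,.1175]
x,y=-.001,-.046
move_straight([*door(th,x,y),.40],E,max_speed=.2);hold(.2);p=get_obs()['position'];e=f(p)-[x,y];print('err',e)
x,y=x-e[0],y-e[1]
move_straight([*door(th,x,y),.31],E,max_speed=.15);move_straight([*door(th,x,y),.20],E,max_speed=.1)
o=get_obs();print(f(o['position']),o['contact_force']);f0=np.array(o['contact_force'])
z=.185;move_straight([*door(th,x,y),z],E,max_speed=.05)
while z>.1735:
    z-=.001;move_straight([*door(th,x,y),z],E,max_speed=.02);o=get_obs();df=np.array(o['contact_force'])-f0
    if abs(df[2])>2.0 or np.linalg.norm(df[:2])>6: break
print(z,o['position'],df,o['time_s'],f(o['position']))
im,d=snapshot('wrist');save('w4',im)
E
```

```text
err [9.13765454e-05 1.13355736e-04]
[-0.00126033 -0.04577107] [-0.49674148 -0.03018416 -2.48898022]
0.175 [0.58123213 0.12966182 0.17576618] [-0.64271376 -0.17097457 10.04102403] 32.7833 [-0.0012551  -0.04570855]
```

View pics/w4.png

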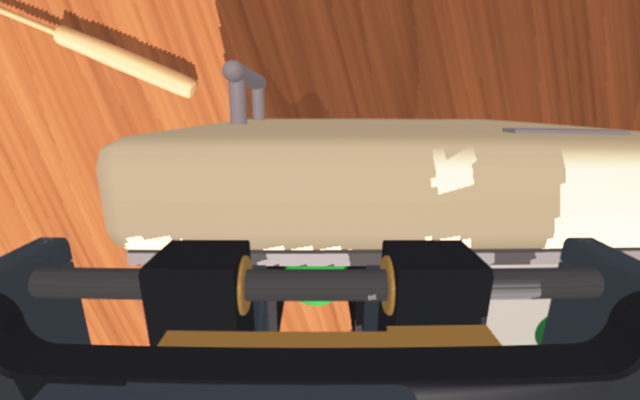

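Floor contact came at the expected height (0.176), so the bottle is seated: cap at (316,295), directly beside the door's inner face. I'll release, back up and check.

```bash
python3 - <<'E'
from h import *
th=1.3;E=rv(att(YF-th,np.pi/2));p=np.array(get_obs()['position'])
grip(.65);hold(.3);print(get_obs()['contact_force'])
move_straight(p+[0,0,.06],max_speed=.06);move_straight(p+[0,0,.25],max_speed=.25);
a=rz(YF-th)@np.array([1,0]);move_straight(p+[.07*a[0],.07*a[1],.25],max_speed=.25)
o=get_obs();im,d=snapshot('wrist');save('w5',im);P=cloud('wrist',d,d>0);print(o['time_s'])
b=np.c_[(P[:,:2]-HG)@rz(YF-th)+[-.046,.1175],P[:,2]]
for lab,lo,hi,ya,yb in [('cap',.195,.212,-.09,0),('lid',.113,.126,0,.06),('body',.13,.155,-.09,-.0)]:
    s=(b[:,2]>lo)&(b[:,2]<hi)&(b[:,1]>ya)&(b[:,1]<yb)&(abs(b[:,0])<.024 if lab!='lid' else (b[:,0]>-.024)&(b[:,0]<.023));print(lab,s.sum(),np.percentile(b[s],[2,50,98],axis=0).round(4).tolist())
# pushes
for tilt in (50,60):
  for k in (.6,.8,1):
    q=[solve_ik([*door(t,-.067,-.05),.19],rv(att(YF-k*t,np.deg2rad(tilt)))) for t in np.arange(-.02,1.31,.08)]
    print(tilt,k,all(i is not None for i in q) and np.abs(np.diff(np.array(q),axis=0)).max(1).round(2))
E
```

```text
[ 24.39808167  -1.89398716 -12.64745473]
36.2583
cap 632 [[-0.0194, -0.089, 0.2026], [-0.0061, -0.048, 0.205], [0.0075, -0.0336, 0.2111]]
lid 814 [[-0.0214, 0.0092, 0.1179], [-0.0031, 0.0287, 0.1201], [0.0168, 0.0484, 0.1219]]
body 83 [[0.0189, -0.0879, 0.13], [0.0215, -0.0445, 0.1306], [0.023, -0.002, 0.1318]]
50 0.6 [0.07 0.06 0.06 0.06 0.06 0.06 0.06 0.06 0.06 0.06 0.06 0.06 0.06 0.06
 0.06 0.06]
50 0.8 [0.08 0.07 0.07 0.07 0.07 0.07 0.07 0.07 0.07 0.07 0.07 0.07 0.07 0.07
 0.07 0.07]
50 1 [0.09 0.09 0.09 0.09 0.09 0.09 0.08 0.08 0.08 0.08 0.08 0.08 0.08 0.07
 0.07 0.08]
60 0.6 [0.1  0.09 0.09 0.08 0.08 0.07 0.06 0.06 0.06 0.05 0.05 0.05 0.05 0.05
 0.05 0.05]
60 0.8 [0.12 0.11 0.1  0.09 0.09 0.08 0.07 0.07 0.06 0.06 0.06 0.06 0.06 0.06
 0.06 0.06]
60 1 [0.15 0.13 0.12 0.1  0.09 0.09 0.08 0.07 0.07 0.07 0.07 0.07 0.06 0.06
 0.06 0.06]
```

View pics/w5.png

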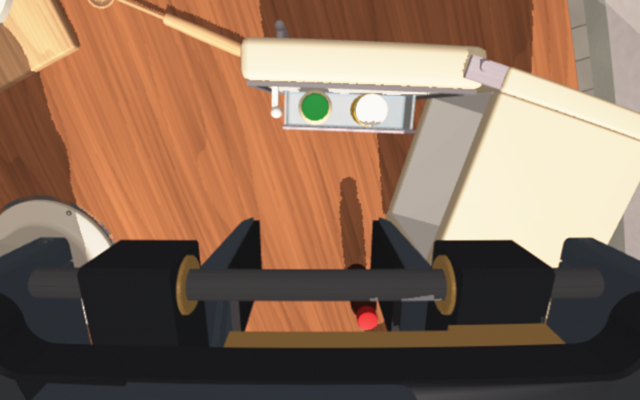

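Bottle cap (315,107) and jar lid (370,110) both stand in the rack, and the bottle's x matches the rack centre. On opening, a finger pressed 24 N sideways against the catch part at (277,108), but the door hardly moved. Next I'll close the door.

```bash
python3 - <<'E'
from h import *
T=np.deg2rad(50);O=lambda th:rv(att(YF-th,T));pt=lambda th,off=0,z=.19:[*door(th,-.067-off,-.05),z]
p=np.array(get_obs()['position']);grip(0.0)
move_straight(p+[0,0,.03],max_speed=.2)
movep(pt(1.3,.10,.42),O(1.3));print(get_obs()['time_s'],get_obs()['contact_force'])
move_straight(pt(1.3,.08),O(1.3),max_speed=.25)
move_straight(pt(1.3,.02),O(1.3),max_speed=.15);f0=np.array(get_obs()['contact_force'])
th=1.36
log=[]
while th>.105:
    th-=.05;move_straight(pt(th),O(th),max_speed=.09);o=get_obs();F=np.linalg.norm(np.array(o['contact_force'])-f0);log.append((round(th,2),round(F,1)))
    if F>25: break
print(log,o['time_s'])
im,d=snapshot('scene');save('s6',im)
E
```

```text
38.55 [ 0.09972441 -1.44548737  0.88128066]
[(1.31, np.float64(0.8)), (1.26, np.float64(0.6)), (1.21, np.float64(0.7)), (1.16, np.float64(0.6)), (1.11, np.float64(1.5)), (1.06, np.float64(0.6)), (1.01, np.float64(1.0)), (0.96, np.float64(1.1)), (0.91, np.float64(0.9)), (0.86, np.float64(1.0)), (0.81, np.float64(1.9)), (0.76, np.float64(0.9)), (0.71, np.float64(0.7)), (0.66, np.float64(1.3)), (0.61, np.float64(1.6)), (0.56, np.float64(1.0)), (0.51, np.float64(1.0)), (0.46, np.float64(0.5)), (0.41, np.float64(1.9)), (0.36, np.float64(0.9)), (0.31, np.float64(1.1)), (0.26, np.float64(1.5)), (0.21, np.float64(0.7)), (0.16, np.float64(0.9)), (0.11, np.float64(0.9)), (0.06, np.float64(19.3))] 46.775
```

```bash
python3 - <<'E'
from h import *
T=np.deg2rad(50);O=lambda th:rv(att(YF-th,T));pt=lambda th,off=0,z=.19:[*door(th,-.067-off,-.05),z]
print(get_obs()['contact_force']);log=[];th=.06
while th>-.02:
    th-=.01;move_straight(pt(th),O(th),max_speed=.02);o=get_obs();F=np.linalg.norm(o['contact_force']);log.append((round(th,3),round(F,1)))
    if F>30: break
print(log,o['time_s'])
move_straight(pt(th,.10,.24),max_speed=.15);move_straight(pt(th,.16,.42),max_speed=.2)
hold(.3);o=get_obs();print(o['time_s'],o['contact_force'])
for n in('scene','side'):
    im,d=snapshot(n);save(n+'7',im);P=cloud(n,d,d>0)
    F=P[(P[:,0]>.5)&(P[:,0]<1)&(P[:,1]>-.25)&(P[:,1]<.25)&(P[:,2]>.222)&(P[:,2]<.26)]
    r=cv2.minAreaRect(F[:,:2].astype(np.float32));print(r,cv2.boxPoints(r).round(3).tolist())
im=cv2.imread('pics/side7.png')[60:300,180:420];cv2.imwrite('pics/c7.png',cv2.resize(im,(600,600),interpolation=2))
E
```

```text
[-10.94493158  13.5843179    5.22935803]
[(0.05, np.float64(35.7))] 47.075
49.3667 [ 0.01054146 -0.37418804  0.82680139]
((0.7687457799911499, -0.02615097165107727), (0.2501019537448883, 0.23624959588050842), 57.13786697387695) [[0.6019999980926514, -0.06700000166893005], [0.800000011920929, -0.19499999284744263], [0.9359999895095825, 0.014999999664723873], [0.7369999885559082, 0.14300000667572021]]
((0.7702465057373047, -0.026071906089782715), (0.2504442632198334, 0.2351144254207611), 57.165428161621094) [[0.6039999723434448, -0.06800000369548798], [0.8009999990463257, -0.19499999284744263], [0.9369999766349792, 0.014999999664723873], [0.7390000224113464, 0.14300000667572021]]
```

View pics/c7.png

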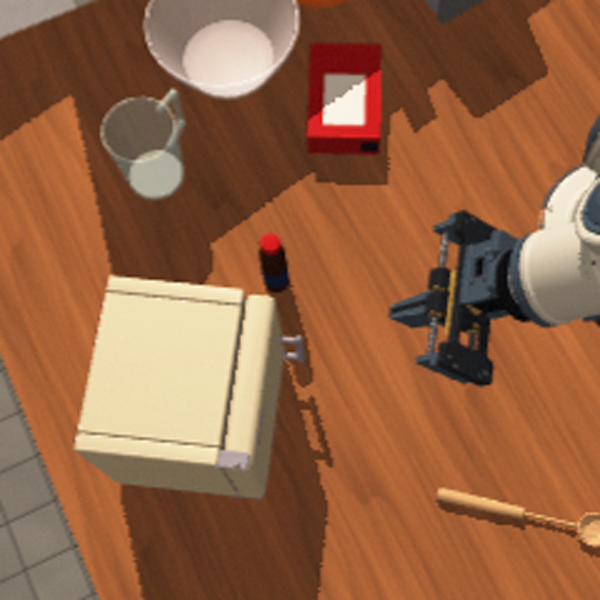

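The door is shut. Its corner is back at (0.603,-0.068), within about 1 mm of the start position; resting on the catch it would stand about 17 mm out. The arm is clear, the red-capped bottle is at crop (270,260) and the bystanders in view look undisturbed.

```bash
python3 -c "
from h import *
close_job();print(get_obs()['time_s'])"
```

```text
the job is handed in; nothing more can be done
the job is handed in; nothing more can be done
```

The green-capped bottle is in the fridge door rack beside the jar, the door is shut, and I handed the job in at about 49.5 s of the 72 s allowed. No verdict is reported.

- **Opening:** I gripped the handle bar and pulled the door along its arc to about 1.3 rad.
- **Placing:** I lifted the bottle by its cap and lowered it between the jar and the end wall until it touched the rack floor. Contact came at the expected height, and I released it there. The wrist view afterwards showed the bottle and jar both standing in the rack, with the bottle centred across it to within about 1–2 mm.
- **Closing:** I pushed the door slowly with closed fingertips until it was home. In both cameras the door's corner came back to within about 1 mm of where it started, so it is past the catch.

**Not clean:**
- When the fingers opened to release the bottle, one pressed about 24 N sideways, apparently on the catch part on the door. The door shifted only slightly and the bottle stayed put.
- The last closing push reached about 36 N at the fingertips, because the finger's thickness brought the door to its stop earlier than I had commanded.
- The inside of the rack could not be checked once the door was shut.
- I checked the bystanders only by eye, in a final picture that shows the red-capped bottle, jug, carton and spoon, and part of the bowl. The mug and paper roll were outside that view.

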